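# Unhook the kit case and pack the glue

### The arm

A 7-joint arm with a two-finger parallel gripper is mounted at the origin on the work surface. World frame = base frame: x ahead of the robot, y to its left, z up, the work surface at z = 0. Lengths are in m, angles in rad, forces in N, time in s.
With the tool pointing down it reaches from about 0.4 to 0.85 m from the base axis. Payload 4.5 kg.
Tool frame: the origin (TCP) lies at the very end of the fingers, on their centre line; the grasp point (between the pads) lies 19 mm behind it; z points along the fingers, y is the line along which they close (so a half turn about z gives the same grasp; the last joint's range is limited). The gripper opens to 88 mm and grips with 3 to 60 N. Pads are 18 mm wide; open, the fingers measure 123 mm over their backs; the gripper's body (75 mm by 187 mm) begins 45 mm behind the grasp point.
Start: joints at [-1.09, 0.689, -0.195, 1.565, 0.157, 0.902, -0.215], TCP at [0.27, 0.564, 0.215] pointing down, gripper open.
Joint ranges: [-3.01, 3.01], [-0.46, 2.08], [-1.47, 1.51], [0.13, 2.56], [-1, 4.14], [0.04, 2.09], [-2.66, 2.66]. Speed limits (rad/s): [2.57, 2.57, 3.14, 3.14, 3.14, 3.14, 3.14].

### API

Orientations are given as a unit quaternion [x, y, z, w].
In Python, from station import sensors, snapshot, camera_info, bot gives the robot as it stands.
- The arm moves only by the shell command python3 -m jog 'ROWS' [FORCE]. ROWS is JSON, a list of rows, each a list of 7 numbers: the shift along the tool's x, y, z in m, then the turn, a rotation vector about the tool's x, y, z in rad, then the opening, from 0 (shut) to 1 (fully open). In form: [[x, y, z, wx, wy, wz, hand], ...]. A call has 1 to 12 rows; each row shifts and turns the commanded pose from where the row before left it, along the tool's axes as they then stand; what a row does not reach is not made up. A row lasts 1/8 s, in which the tool goes at most 62.5 mm and 10.7 degrees, less where a joint would pass 70% of its speed; a pose out of reach is approached as far as the arm can. A call with a gripper value outside its range is refused whole. The fingers move at their own pace and stop on an object; FORCE is the grip in N (left out, the last holds). Time passes only in rows, so rows that do not move let the fingers close. It gives the time, the measured TCP pose, the force, the opening and the grip force at its end, in the units of the state.
- sensors.state(): the state, without advancing time (a new reading comes with each control period).
- snapshot(name): name is "side" or "top" or "wrist"; returns the picture (400x640x3 uint8, red, green, blue); there is no depth.
- camera_info(name): a dict with "mtx" (3x3 intrinsics, pixels), "world_from_camera" (4x4, takes a point from camera to world coordinates); the wrist camera has in their place "tool_from_camera" (4x4, takes a point from camera to tool coordinates, whose origin is the TCP and whose axes are the flange's). Camera axes: x right, y down, z forward; pixel columns grow to the right and rows downward; lengths in m; the calibration is good to about 2 mm. A picture is of the moment at which its call begins: read the wrist's pose just before it. camera_info takes no time and is no camera call.
- bot.job_done(): hands the job in; it is judged then, once.
The state is a dict: "time": time; "joint_positions": joint angles; "qd": joint speeds; "joint_torque": joint torques, N m; "tcp_pos": TCP position; "eef_rot": TCP orientation; "force": force on the tool from outside, world axes, zero at the start; "moment": the same for the moment, N m; "opening": finger opening in m; "gripper_force": force on a finger pad.
Only numpy, scipy, OpenCV 4.12 (cv2) and the standard library are available. Lean on these libraries where they do the work, as an engineer would, in place of code of your own. Each camera call takes 0.05 s, during which the arm holds its last target. There are 200 camera calls.

### The job

Get the framer's kit case ready to go out: swing the brass hook latch on its front face well over to the side, open the lid until it stands upright or leans back, and then stand the orange-capped glue bottle in the one empty place among the supplies packed inside, upright and down on the floor of the case. Keep the bottle upright, set it down gently rather than dropping it, and leave the other supplies and the things on the bench where they are.

Things in the scene. Friction and masses are not known exactly. Their poses are not given: they have to be found in the camera images.
- case: the plywood kit case, fixed, its latch side turned towards the robot and its right. Base 162 deep (x) x 235 wide (y) x 80 high; 135 high with its 55 mm deep lid shut. Origin: centre of the underside; x points from the latch side to the hinge side, y to the left seen from the latch side, z up. A steel bar handle stands 26 mm out from each end (+y, -y), 45 mm above the bench.
- case_floor (a point): centre of the case's inner floor, 8 mm above the bench (axes of the case). Walls 8 mm thick, inside 146 (x) x 219 (y) mm. Six places in two rows (x = -36.5, +36.5 mm) of three (y = -73, 0, +73), five of them filled with supplies about 68 mm wide, some 5 mm apart, none higher than 70 mm above the bench.
- latch (a joint): angle (rad) of the brass hook latch on the front (-x) face of the case: 0 = upright and hooked over the lid's stud, growing as it swings sideways to the case's +y, up to 1.57 = lying level. It holds the lid shut below about 0.3. Its pivot is stiff: about 1.5 N at the knob turns it, and it stays where it is left.
- latch_pivot (a point): the pivot of the latch: on the case's front face (x = -81, y = +30 mm of the case), 35 mm above the bench. The latch turns about the case's x axis through it.
- latch_knob (a point): centre of the latch's red thumb knob, a cylinder 18 mm thick that sticks straight out of the front, from 13 to 45 mm off the case's face (this point 29 mm off it); about 78 mm from the pivot, hence about 113 mm above the bench while latched. The stud and the hook's nose below it stand no more than 16 mm off the face.
- lid (a joint): angle (rad) of the lid: 0 = shut, growing as its front edge rises and goes back, 1.57 = upright, 1.85 = its stop, leaning back. Friction hinges hold it wherever it is left; 4 to 10 N at the finger lift raises it.
- lid_hinge (a point): middle of the lid's hinge line, on the case's far top edge (x = +81 mm of the case, 80 mm above the bench); the line runs along the case's y.
- lid_lift (a point): middle of the underside of the finger lift, a dark wooden strip 75 long (along the case's y), 14 high, 18 mm out of the lid's front face, right of the latch (y = -62.5 mm of the case). Shut, this underside is 108 mm above the bench, free from below. Axes: the lid's (the case's while shut). Pushed up from below with a fingertip it lifts the lid.
- glue: the white glue bottle with an orange cap, standing on the bench at the robot's right, 0.24 kg or so, 64 mm across and 113 high: body up to 58 mm, then a shoulder, above 73 mm the upright cap, 28 mm across. Origin: centre of its underside; z up.
- glue_cap (a point): point on the bottle's axis inside the cap, 96 mm above its underside; good to grip at.
- felt_disc: a thin green felt disc, 62 mm across, lying flat on the case's floor: it marks the middle of the one empty place. Look only. Origin: its centre, 8 mm above the bench.
- varnish_can: a green can on the bench beside the bottle, 70 mm across, 66 high; to be left alone
- brush_jar: a glass jar of brushes on the bench left of the case, 80 mm across, some 200 high; to be left alone
- brayer: a rubber ink roller with a wooden handle, on the bench left of the case, about 165 mm long and 40 high; to be left alone
- screw_box: a square cardboard box of screws with a paper label, 68 x 68 mm, 50 high, already packed in the case; to be left in its place. Origin: centre of its underside
- wax_tin: a round bare-metal wax tin, 68 mm across, 48 high, already packed in the case; to be left in its place. Origin: centre of its underside
- nail_jar: an amber glass jar with a blue lid, 68 mm across, 62 high, already packed in the case; to be left in its place. Origin: centre of its underside
- sanding_block: a wooden sanding block with a cork sole, 68 x 68 mm, 44 high, already packed in the case; to be left in its place. Origin: centre of its underside
- tape_measure: a yellow tape measure lying flat, 68 x 66 mm, 43 high, already packed in the case; to be left in its place. Origin: centre of its underside
Not all that is in view belongs to the job. Of the things that look like the glue, take the one that is farthest to the robot's right at the start.

How it is judged:
By the outcome, as a careful person would: the job done as asked, in the order asked, and still so for the second after the job is handed in, with the robot touching nothing.
It also fails if it takes over 67 s, if anything falls off the work surface, if the arm or the gripper's body presses on something with over 40 N, if the wrist force passes 120 N, or if a joint passes its speed limit or range.

## Working session

There is one attempt and no reset: what is moved stays moved. The work goes in short steps, Python scripts to look and compute and a shell command to move; the robot and the scene stay as the last step left them, time stands still between calls to the robot, and variables do not carry over. Pictures are saved under pics/ and viewed, at most 10 in all, crops included, and the job is handed in when it is done.

```bash
ls; mkdir -p pics; python3 - <<'E'
from station import sensors,snapshot,camera_info
import cv2,numpy as np
s=sensors.state();print(s)
for n in("side","top"):
    im=snapshot(n);cv2.imwrite(f"pics/{n}0.png",im[:,:,::-1]);i=camera_info(n);print(n,np.round(i["mtx"],1).tolist(),np.round(i["world_from_camera"],4).tolist())
i=camera_info("wrist");print(i)
E
```

```text
pics
{'time': 0.0, 'joint_positions': array([-1.09017788,  0.69000932, -0.1945149 ,  1.56632364,  0.15730298,
        0.90250238, -0.21506698]), 'qd': array([ 0.0003456 , -0.0006265 , -0.00043701,  0.0002863 ,  0.00081482,
       -0.00054644, -0.00020152]), 'joint_torque': array([ 4.33505265e-04, -5.27568233e+01, -1.26675993e+00, -1.53422105e+01,
       -5.26645279e-02,  6.65385291e-03,  1.76286744e-04]), 'tcp_pos': array([0.26981931, 0.56301333, 0.21419972]), 'eef_rot': array([ 2.21498028e-01,  9.75160380e-01, -9.14681957e-04, -1.39530596e-04]), 'force': array([-0.80756558,  0.140307  , -0.32134069]), 'moment': array([-0.02461658, -0.01901933,  0.04934299]), 'gripper_force': 0.0, 'opening': 0.0880824889795561}
side [[511.0, 0.0, 323.5], [0.0, 511.0, 194.1], [0.0, 0.0, 1.0]] [[0.9874, 0.1312, -0.089, 0.6507], [0.1584, -0.8391, 0.5204, -0.6826], [-0.0064, -0.5279, -0.8493, 1.3274], [0.0, 0.0, 0.0, 1.0]]
top [[406.5, 0.0, 324.5], [0.0, 406.5, 205.0], [0.0, 0.0, 1.0]] [[-0.0187, -0.9945, 0.1033, 0.3712], [-0.9998, 0.0195, 0.0072, 0.0436], [-0.0092, -0.1031, -0.9946, 1.37], [0.0, 0.0, 0.0, 1.0]]
{'mtx': array([[322.94513241,   0.        , 320.79470994],
       [  0.        , 322.94513241, 196.41557643],
       [  0.        ,   0.        ,   1.        ]]), 'tool_from_camera': array([[-5.56761886e-04, -9.56920023e-01, -2.90351096e-01,
         7.55772888e-02],
       [ 9.99999823e-01, -5.93224803e-04,  3.75645401e-05,
         3.60760120e-04],
       [-2.08189732e-04, -2.90351023e-01,  9.56920185e-01,
        -1.69667837e-01],
       [ 0.00000000e+00,  0.00000000e+00,  0.00000000e+00,
         1.00000000e+00]])}
```

View pics/side0.png

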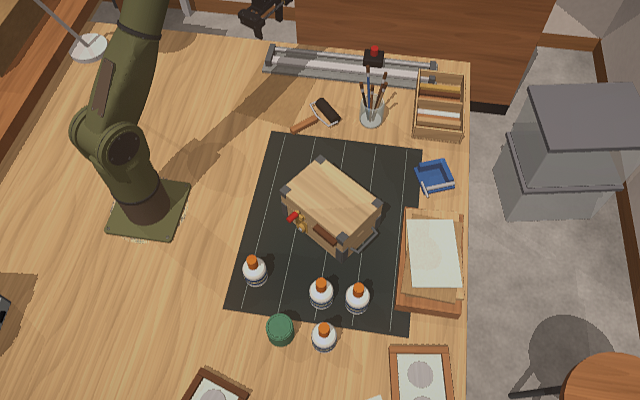

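View pics/top0.png

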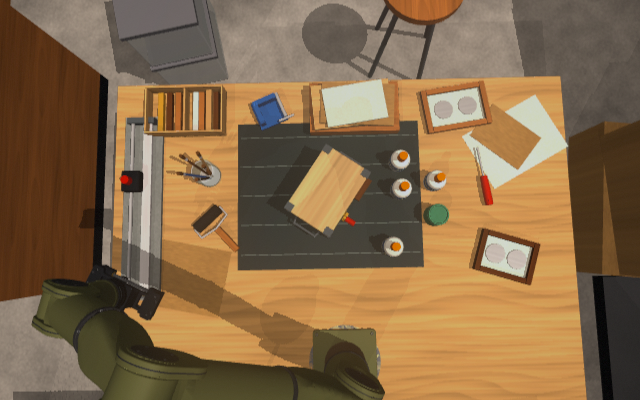

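The top view shows four bottles. The rightmost one is at about (436,180), beside the green can at (436,214). The case lid is around (328,192), and the red knob is at about (349,220).

```bash
cat > h.py <<'E'
import cv2,numpy as np
from station import sensors,snapshot,camera_info
from scipy.spatial.transform import Rotation as R
def cam(n,s=None):
    i=camera_info(n)
    if n=="wrist":
        s=s or sensors.state();T=np.eye(4);T[:3,:3]=R.from_quat(s["eef_rot"]).as_matrix();T[:3,3]=s["tcp_pos"]
        return i["mtx"],T@i["tool_from_camera"]
    return i["mtx"],i["world_from_camera"]
def ray(c,p):
    d=c[1][:3,:3]@np.linalg.inv(c[0])@[p[0],p[1],1];return c[1][:3,3],d/np.linalg.norm(d)
def onz(c,p,z):
    o,d=ray(c,p);return o+d*(z-o[2])/d[2]
def tri(c1,p1,c2,p2):
    A=0;b=0;rs=[ray(c1,p1),ray(c2,p2)]
    for o,d in rs:
        M=np.eye(3)-np.outer(d,d);A=A+M;b=b+M@o
    x=np.linalg.solve(A,b);return x,[np.linalg.norm(np.cross(x-o,d)) for o,d in rs]
def proj(c,X):
    T=np.linalg.inv(c[1]);q=c[0]@(T[:3,:3]@X+T[:3,3]);return q[:2]/q[2]
def blobs(im,lo,hi,roi=None,amin=8):
    m=cv2.inRange(cv2.cvtColor(im,cv2.COLOR_RGB2HSV),np.array(lo),np.array(hi))
    if roi is not None:
        k=np.zeros_like(m);x0,y0,x1,y1=roi;k[y0:y1,x0:x1]=255;m&=k
    n,l,st,c=cv2.connectedComponentsWithStats(m)
    return [(c[i].round(1).tolist(),st[i].tolist()) for i in range(1,n) if st[i][4]>=amin],m
E
python3 - <<'E'
from h import *
T=cv2.imread("pics/top0.png")[:,:,::-1].copy();S=cv2.imread("pics/side0.png")[:,:,::-1].copy()
ct,cs=cam("top"),cam("side")
for n,im,roi in(("top",T,(240,120,460,270)),("side",S,(230,140,420,360))):
    print(n,"red",blobs(im,(0,170,100),(5,255,255),roi,5)[0]);print("orange",blobs(im,(7,190,150),(16,255,255),roi,25)[0])
b,m=blobs(T,(8,40,120),(25,170,255),(270,130,385,245),300);print(b)
m=cv2.morphologyEx(m,cv2.MORPH_OPEN,np.ones((3,3)));
c=max(cv2.findContours(m,0,2)[0],key=cv2.contourArea);r=cv2.minAreaRect(c);print(r,cv2.boxPoints(r))
W=np.array([onz(ct,p,.135) for p in cv2.boxPoints(r)]);print(W, np.linalg.norm(np.diff(W,axis=0),axis=1))
t=cv2.resize(T[125:260,270:460],None,fx=4,fy=4,interpolation=2);cv2.imwrite("pics/tc.png",t[:,:,::-1])
t=cv2.resize(S[145:265,265:395],None,fx=5,fy=5,interpolation=2);cv2.imwrite("pics/sc.png",t[:,:,::-1])
E
```

```text
top red [([349.9, 221.0], [345, 217, 10, 9, 54])]
orange [([403.2, 155.2], [399, 152, 9, 8, 52]), ([440.6, 176.1], [437, 173, 9, 8, 48]), ([404.6, 185.2], [401, 182, 8, 8, 50]), ([394.5, 246.3], [392, 243, 7, 8, 35])]
side red [([291.5, 216.8], [286, 212, 12, 11, 73])]
orange [([251.1, 259.4], [246, 255, 11, 10, 77]), ([320.5, 282.5], [316, 278, 10, 10, 85]), ([358.4, 287.6], [354, 283, 10, 10, 82]), ([323.5, 327.6], [319, 323, 10, 10, 81])]
[([327.2, 189.9], [289, 148, 77, 85, 3889])]
((327.3261413574219, 189.76539611816406), (53.41813659667969, 77.24285888671875), 33.231712341308594) [[283.8195  207.43346]
 [326.1506  142.8228 ]
 [370.8328  172.09734]
 [328.50168 236.708  ]]
[[ 0.4943757   0.17703716  0.135     ]
 [ 0.69326624  0.04388056  0.135     ]
 [ 0.59836738 -0.09181363  0.135     ]
 [ 0.40260997  0.04231173  0.135     ]] [0.23934939 0.16558595 0.23729849]
```

View pics/sc.png

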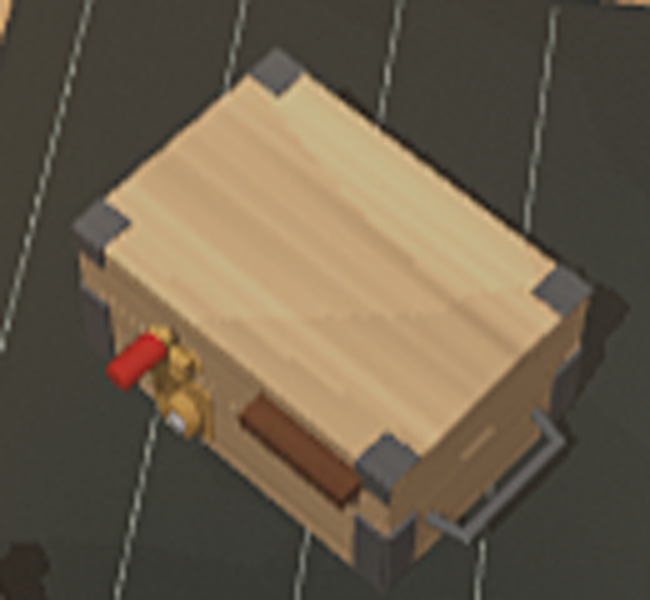

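View pics/tc.png

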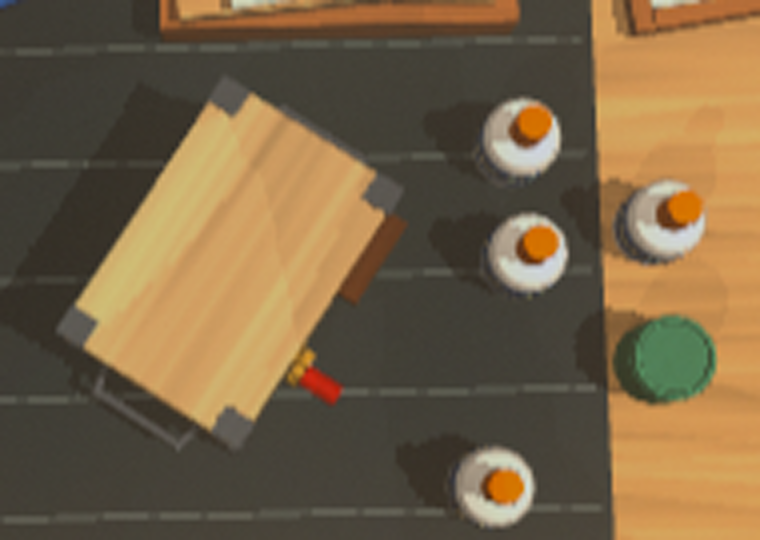

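The side crop shows the knob upright at the left of the front face, with the finger lift to its right. All four lid corners are clear in both crops, so I'll fit the case pose from them.

```bash
cat >> h.py <<'E'
def c2w(p,P): # case->world
    return np.array([p[0],p[1],0])+R.from_euler("z",p[2]).apply(P)
E
python3 - <<'E'
from h import *
from scipy.optimize import least_squares
ct,cs=cam("top"),cam("side")
H=[(.081,.1175,.135),(-.081,.1175,.135),(-.081,-.1175,.135),(.081,-.1175,.135)]
s=np.array([(278,47),(75,228),(388,490),(590,292)])/5+[265,145]-.4
t=np.array([(57,328),(237,450),(403,190),(222,77)])/4+[270,125]-.4
f=lambda p:np.concatenate([proj(c,c2w(p,np.array(h)))-q for c,Q in((ct,t),(cs,s)) for h,q in zip(H,Q)])
r=least_squares(f,[.547,.042,-.6],loss="soft_l1");p=r.x;print(p,np.degrees(p[2]),r.fun.round(1))
for q in(t,s):
  pass
k,e=tri(ct,(349.9,221),cs,(291.5,216.8));print("knob",k,e,"pred",c2w(p,[-.110,.03,.113]),"in case",R.from_euler("z",-p[2]).apply(k-[p[0],p[1],0]))
print("lift",c2w(p,[-.09,-.0625,.108]))
for a,b in(((440.6,176.1),(323.5,327.6)),((404.6,185.2),(320.5,282.5)),((403.2,155.2),(358.4,287.6)),((394.5,246.3),(251.1,259.4))):
  x,e=tri(ct,a,cs,b);print("cap",x,e, "h.1:",onz(ct,a,.11),onz(cs,b,.11))
np.save("case.npy",p)
s=sensors.state();print(R.from_quat(s["eef_rot"]).as_matrix().round(3))
E
```

```text
[0.54633898 0.04357177 0.973345  ] 55.768560620226154 [ 0.1  0.7 -0.5 -0.7 -0.3  0.2  0.9  0.3 -0.2  1.2  0.  -0.3  0.4 -0.4
  0.1  0. ]
knob [ 0.44965659 -0.02496948  0.11516913] [np.float64(0.0006281037004889999), np.float64(0.0006281037004890069)] pred [ 0.45965674 -0.03049704  0.113     ] in case [-0.11105542  0.04137729  0.11516913]
lift [ 0.54738389 -0.06599628  0.108     ]
cap [ 0.58427931 -0.31187329  0.11297051] [np.float64(0.0010907618692934944), np.float64(0.0010907618692935208)] h.1: [ 0.58581242 -0.31233927  0.11      ] [ 0.58310147 -0.31137731  0.11      ]
cap [ 0.55821042 -0.19868476  0.11177783] [np.float64(0.0008763635049124846), np.float64(0.0008763635049125725)] h.1: [ 0.55930142 -0.19872581  0.11      ] [ 0.55726238 -0.19831472  0.11      ]
cap [ 0.65401434 -0.19770609  0.11230462] [np.float64(0.00031876287414080954), np.float64(0.0003187628741409702)] h.1: [ 0.65483861 -0.19804539  0.11      ] [ 0.6537247  -0.19691586  0.11      ]
cap [ 0.36883708 -0.16135508  0.10614748] [np.float64(0.0011962749555263742), np.float64(0.0011962749555264147)] h.1: [ 0.36995256 -0.16028419  0.11      ] [ 0.36860148 -0.16340373  0.11      ]
[[-0.902  0.432 -0.001]
 [ 0.432  0.902 -0.001]
 [-0.    -0.002 -1.   ]]
```

The corner fit residuals are about 1 px. Next I'll write a helper that turns case-frame goals into tool-axis shifts, then start moving.

```bash
cat >> h.py <<'E'
case=lambda:np.load("case.npy")
def go(P,tilt=None,incase=True,flip=1):
    "shift/turn in tool axes from measured pose to case point P, tool x=case x, tilted forward by tilt deg"
    s=sensors.state();p=case();A=R.from_quat(s["eef_rot"])
    w=c2w(p,np.array(P)) if incase else np.array(P)
    if tilt is not None:
        B=R.from_euler("z",p[2])*R.from_matrix(np.diag([1.,-1,-1]))*R.from_euler("y",tilt,degrees=True)
        print("turn",(A.inv()*B).as_rotvec().round(3),"deg",np.degrees((A.inv()*B).magnitude()).round(1))
    else: B=A
    d=w-s["tcp_pos"];print("shift before turn",A.inv().apply(d).round(4),"after turn",B.inv().apply(d).round(4),"dist",np.linalg.norm(d).round(3))
def where():
    s=sensors.state();p=case();print("t",s["time"],"tcp",s["tcp_pos"].round(4),"case",R.from_euler("z",-p[2]).apply(s["tcp_pos"]-[p[0],p[1],0]).round(4),"F",s["force"].round(1),"q",s["joint_positions"].round(2),"open",round(s["opening"],4),s["gripper_force"])
E
python3 -m jog '[[0,0,-0.01,0,0,0.18,0],[0,0,-0.01,0,0,0.18,0],[0,0,-0.01,0,0,0.18,0],[0,0,-0.01,0,0,0.18,0],[0,0,-0.01,0,0,0.18,0],[0,0,0,0,0,0.18,0],[0,0,0,0,0,0.18,0],[0,0,0,0,0,0.18,0],[0,0,0,0,0,0.18,0],[0,0,0,0,0,0.1,0]]'
python3 -c "
from h import *
where();go([-.125,-.01,.25],30)"
```

```text
time: 1.35
tcp_pos: [0.2697, 0.5634, 0.2645]
eef_rot: [0.884, 0.467, -0.0, 0.0]
force: [-0.6, -0.6, -0.8]
opening: -0.0001
gripper_force: 0.0
t 1.35 tcp [0.2697 0.5634 0.2645] case [0.2741 0.5211 0.2645] F [-0.6 -0.6 -0.8] q [-1.36  0.65  0.31  1.52 -0.22  1.   -1.6 ] open -0.0001 0.0
turn [ 0.001  0.525 -0.002] deg 30.1
shift before turn [-0.3979  0.532   0.0151] after turn [-0.3529  0.5311 -0.187 ] dist 0.665
```

```bash
python3 -m jog '[[-0.033,0.044,0,0,0,0,0],[-0.033,0.044,0,0,0,0,0],[-0.033,0.044,0,0,0,0,0],[-0.033,0.044,0,0,0,0,0],[-0.033,0.044,0,0,0,0,0],[-0.033,0.044,0,0,0,0,0],[-0.033,0.044,0,0,0,0,0],[-0.033,0.044,0,0,0,0,0],[-0.033,0.044,0,0,0,0,0],[-0.033,0.044,0,0,0,0,0],[-0.033,0.044,0,0,0,0,0],[-0.033,0.044,0,0,0,0,0]]'
python3 -m jog '[[0,0,0,0,0.175,0,0],[0,0,0,0,0.175,0,0],[0,0,0,0,0.175,0,0],[0,0,0,0,0,0,0]]'
python3 -c "
from h import *
where();go([-.125,-.01,.18],30)
im=snapshot('wrist');cv2.imwrite('pics/w1.png',im[:,:,::-1])
c=cam('wrist');print(blobs(im,(0,170,80),(5,255,255),None,40)[0]);print(proj(c,c2w(case(),[-.111,.0414,.113])))"
```

```text
time: 2.85
tcp_pos: [0.485, -0.0619, 0.2648]
eef_rot: [0.883, 0.468, -0.0, -0.0]
force: [1.4, -0.0, 0.1]
opening: 0.0004
gripper_force: 0.0
time: 3.35
tcp_pos: [0.482, -0.0662, 0.2628]
eef_rot: [0.859, 0.447, 0.219, -0.118]
force: [-0.1, 0.4, -0.5]
opening: 0.0004
gripper_force: 0.0
t 3.35 tcp [ 0.482  -0.0662  0.2628] case [-0.127  -0.0086  0.2628] F [-0.1  0.4 -0.5] q [ 0.49  0.45 -0.16  2.1  -0.77  0.62  0.39] open 0.0004 0.0
turn [-0.     0.02  -0.013] deg 1.4
shift before turn [-0.0382  0.002   0.0734] after turn [-0.0397  0.0014  0.0727] dist 0.083
[([272.1, 232.4], [264, 217, 17, 31, 508])]
[274.80919154 236.97877711]
```

View pics/w1.png

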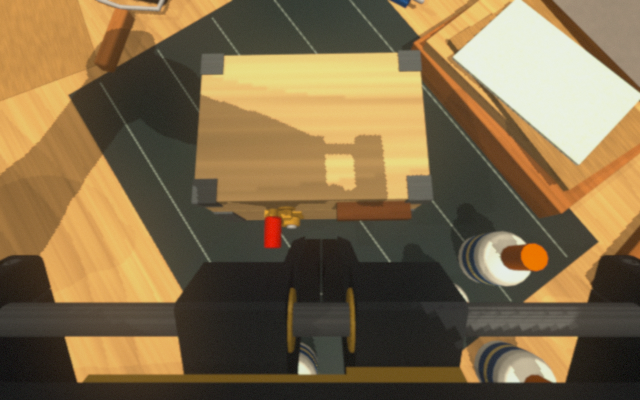

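The wrist view shows the knob at (272,232), within 5 px of the prediction. The fingers are at (320,240), right of the knob, so I'll lower and then sweep.

```bash
python3 -m jog '[[-0.0164,0,0.0383,0,0,0,0],[-0.0164,0,0.0383,0,0,0,0],[-0.0164,0,0.0383,0,0,0,0],[-0.0164,0,0.0383,0,0,0,0],[0,0,0,0,0,0,0]]'
python3 -m jog '[[0,-0.013,0,0,0,0,0],[0,-0.013,0,0,0,0,0],[-0.001,-0.013,0.002,0,0,0,0],[-0.003,-0.012,0.005,0,0,0,0],[-0.003,-0.012,0.006,0,0,0,0],[-0.005,-0.009,0.009,0,0,0,0],[-0.005,-0.009,0.009,0,0,0,0]]'
python3 -c "
from h import *
where()"
```

```text
time: 4.03
tcp_pos: [0.4924, -0.0423, 0.096]
eef_rot: [0.855, 0.455, 0.219, -0.122]
force: [0.2, 0.0, 1.2]
opening: 0.0004
gripper_force: 0.0
time: 4.9
tcp_pos: [0.4467, -0.024, 0.0983]
eef_rot: [0.851, 0.463, 0.201, -0.146]
force: [-9.3, -3.8, 36.5]
opening: 0.0002
gripper_force: 17.4
t 4.9 tcp [ 0.4467 -0.024   0.0983] case [-0.1119  0.0444  0.0983] F [-9.3 -3.8 36.5] q [ 0.71  0.84 -0.63  2.3  -1.    0.05  0.7 ] open 0.0002 17.442279271781445
```

The force is 36 N upwards, and joints 5 and 6 are at their limits, so the tilt doesn't suit this spot. I'll back up and go closer to vertical.

```bash
python3 -m jog '[[0.01,0,-0.017,0,0,0,0],[0.02,0,-0.034,0,0,0,0],[0.02,0,-0.034,0,0,0,0],[0,0,0,0,-0.17,0,0],[0,0,0,0,-0.17,0,0],[0,0,0,0,-0.17,0,0],[0,0,0,0,0,0,0]]'
python3 -c "
from h import *
where();go([-.121,-.01,.16],0)
ct,cs=cam('top'),cam('side');p=[]
for n,roi in(('top',(300,180,400,270)),('side',(230,160,350,300))):
    im=snapshot(n);b=blobs(im,(0,170,80),(5,255,255),roi,5)[0];print(b);p.append(b)
c=cam('wrist');im=snapshot('wrist');cv2.imwrite('pics/w2.png',im[:,:,::-1]);print(blobs(im,(0,170,80),(5,255,255),None,40)[0])
if p[0] and p[1]:
    k,e=tri(ct,p[0][0][0],cs,p[1][0][0]);q=case();print(R.from_euler('z',-q[2]).apply(k-[q[0],q[1],0]),e)"
```

```text
time: 5.78
tcp_pos: [0.4553, -0.0186, 0.1915]
eef_rot: [0.871, 0.49, 0.008, -0.044]
force: [0.6, 0.2, -0.2]
opening: 0.0004
gripper_force: 0.0
t 5.775 tcp [ 0.4553 -0.0186  0.1915] case [-0.1026  0.0403  0.1915] F [ 0.6  0.2 -0.2] q [-0.18  0.55  0.28  2.07 -0.4   0.62 -0.14] open 0.0004 0.0
turn [-0.07  -0.055  0.051] deg 5.9
shift before turn [-0.0226  0.0513  0.0268] after turn [-0.0184  0.0503  0.0315] dist 0.062
[]
[([290.2, 215.5], [285, 210, 12, 12, 75])]
[([316.3, 202.9], [306, 184, 22, 40, 801])]
```

View pics/w2.png

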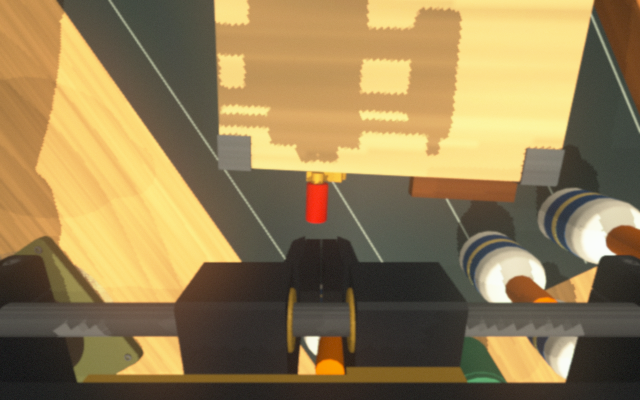

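The knob is at (316,203) in the wrist view and has barely moved. I'll fix its position and retry with a vertical tool farther out from the face.

```bash
python3 -m jog '[[0,0.025,0,-0.07,-0.055,0.051,0],[-0.018,0.025,0.03,0,0,0,0],[0,0,0,0,0,0,0]]'
python3 -c "
from h import *
where();go([-.123,-.012,.094],0)
c=cam('wrist');im=snapshot('wrist');b=blobs(im,(0,170,80),(5,255,255),None,40)[0];print(b);k=onz(c,b[0][0],.112);q=case();print(R.from_euler('z',-q[2]).apply(k-[q[0],q[1],0]))"
```

```text
time: 6.3
tcp_pos: [0.4826, -0.072, 0.1587]
eef_rot: [0.889, 0.457, -0.002, -0.001]
force: [0.9, 0.1, 0.8]
opening: 0.0003
gripper_force: 0.0
t 6.3 tcp [ 0.4826 -0.072   0.1587] case [-0.1314 -0.0123  0.1587] F [0.9 0.1 0.8] q [-0.15  0.63  0.32  2.04 -0.38  0.53 -0.17] open 0.0003 0.0
turn [-0.004  0.003 -0.024] deg 1.4
shift before turn [ 0.0086 -0.0003  0.0647] after turn [ 0.0084 -0.0003  0.0647] dist 0.065
[([232.1, 181.5], [217, 157, 30, 49, 1197])]
[-0.10962624  0.04925381  0.112     ]
```

```bash
python3 -m jog '[[0.0075,0,0.033,0,0,-0.024,0],[0,0,0.032,0,0,0,0],[0,-0.01,0,0,0,0,0],[0,-0.012,0,0,0,0,0],[0,-0.012,0,0,0,0,0],[0,-0.01,0.003,0,0,0,0],[0,-0.01,0.003,0,0,0,0]]'
python3 -c "
from h import *
where()"
```

```text
time: 7.22
tcp_pos: [0.4441, -0.031, 0.0897]
eef_rot: [0.882, 0.472, 0.0, 0.0]
force: [0.6, -0.2, 2.8]
opening: 0.0006
gripper_force: 1.2
t 7.225 tcp [ 0.4441 -0.031   0.0897] case [-0.1192  0.0426  0.0897] F [ 0.6 -0.2  2.8] q [-0.14  0.72  0.17  2.22 -0.48  0.24 -0.13] open 0.0006 1.1653724312782288
```

```bash
python3 -m jog '[[-0.002,-0.011,0.009,0,0,0,0],[-0.002,-0.009,0.01,0,0,0,0],[0,-0.009,0.01,0,0,0,0],[0,0,0,0,0,0,0]]'
python3 -c "
from h import *
where()
for n in('side','top'):
    im=snapshot(n);print(blobs(im,(0,170,80),(5,255,255),(230,160,380,300),5)[0])"
```

```text
time: 7.72
tcp_pos: [0.4164, -0.0181, 0.0598]
eef_rot: [0.882, 0.472, -0.001, -0.001]
force: [-0.6, -0.1, 0.1]
opening: -0.0
gripper_force: 0.0
t 7.725 tcp [ 0.4164 -0.0181  0.0598] case [-0.1241  0.0727  0.0598] F [-0.6 -0.1  0.1] q [-0.1   0.77  0.06  2.3  -0.52  0.08 -0.12] open -0.0 0.0
[]
[]
```

```bash
python3 -c "
from h import *
im=snapshot('wrist');cv2.imwrite('pics/w3.png',im[:,:,::-1]);print(blobs(im,(0,150,50),(6,255,255),None,40)[0])
for n in('side','top'):
    im=snapshot(n);print(blobs(im,(0,150,50),(6,255,255),(230,160,380,300),3)[0])"
```

```text
[([274.7, 232.7], [257, 207, 37, 56, 1870])]
[]
[]
```

View pics/w3.png

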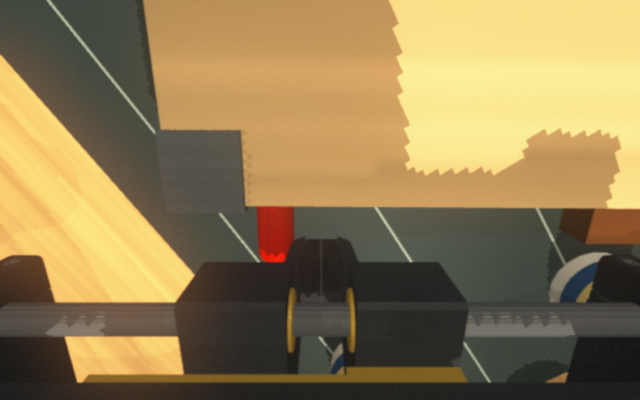

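The wrist view shows the knob (275,233) tight against the finger and swung about 60°. I'll push it a bit farther.

```bash
python3 -m jog '[[0,-0.006,0.008,0,0,0,0],[0,-0.005,0.008,0,0,0,0],[0,-0.003,0.002,0,0,0,0],[0,0,0,0,0,0,0]]'
python3 -c "
from h import *
where()
im=snapshot('wrist');b=blobs(im,(0,150,50),(6,255,255),None,40)[0];print(b)
c=cam('wrist');q=case()
for z in(.05,.06,.07,.08): k=onz(c,b[0][0],z);print(z,R.from_euler('z',-q[2]).apply(k-[q[0],q[1],0]))"
```

```text
time: 8.48
tcp_pos: [0.41, -0.0114, 0.0466]
eef_rot: [0.882, 0.471, -0.003, -0.001]
force: [0.5, -0.1, 0.5]
opening: 0.0002
gripper_force: 0.4
t 8.475 tcp [ 0.41   -0.0114  0.0466] case [-0.1221  0.0818  0.0466] F [ 0.5 -0.1  0.5] q [-0.11  0.8   0.05  2.33 -0.96  0.04  0.29] open 0.0002 0.3700888529419899
[([278.6, 245.5], [263, 231, 36, 32, 832])]
0.05 [-0.12638731  0.10611963  0.05      ]
0.06 [-0.12154071  0.10466493  0.06      ]
0.07 [-0.11669411  0.10321023  0.07      ]
0.08 [-0.11184751  0.10175552  0.08      ]
```

The latch is at about 75° (knob y ≈ 0.105). A tilted tool is out of reach here, so I'll pinch the 75 mm strip end to end with the tool vertical. The pinch axis is parallel to the hinge, so the strip can pivot in the pads.

```bash
python3 -m jog '[[-0.003,0.01,0,0,0,0,0],[0,0.01,-0.04,0,0,0,0],[0,0.03,-0.05,0,0,0,0],[0,0.05,-0.03,0,0,0,1],[0,0.05,0,0,0,0,1],[0,0,0,0,0,0,1],[0,0,0,0,0,0,1]]'
python3 -c "
from h import *
where();go([-.105,-.0625,.17],0)
c=cam('wrist');im=snapshot('wrist');cv2.imwrite('pics/w4.png',im[:,:,::-1])
print(blobs(im,(5,110,30),(14,255,140),(0,100,640,260),300)[0])
for y in(-.025,-.1):
  for x in(-.081,-.099): print(proj(c,c2w(case(),[x,y,.122])).round(1))"
```

```text
time: 9.4
tcp_pos: [0.532, -0.0969, 0.1651]
eef_rot: [0.882, 0.471, -0.004, -0.003]
force: [0.1, 0.9, -0.1]
opening: 0.0384
gripper_force: 0.0
t 9.4 tcp [ 0.532  -0.0969  0.1651] case [-0.1242 -0.0671  0.1651] F [ 0.1  0.9 -0.1] q [-0.28  0.75  0.65  1.89 -0.65  0.74  0.16] open 0.0384 0.0
turn [-0.009  0.005  0.009] deg 0.8
shift before turn [ 0.0192 -0.0045 -0.0049] after turn [ 0.0192 -0.0046 -0.0049] dist 0.02
[([570.2, 118.3], [547, 100, 48, 40, 1164]), ([313.1, 163.4], [258, 151, 113, 24, 1178]), ([617.4, 219.9], [594, 186, 46, 74, 1017]), ([504.3, 214.2], [492, 198, 27, 35, 500])]
[258.9 148.6]
[260.2 175.2]
[372.8 149.7]
[371.3 176.3]
```

View pics/w4.png

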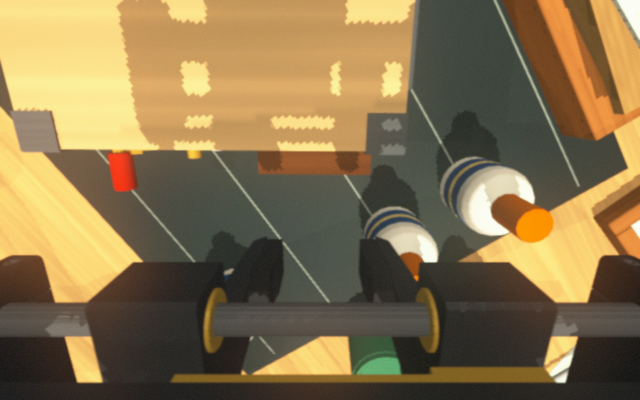

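The strip at (258–371, 163) matches the prediction within 1 px, and the knob is well to the side at (122,172). I'll go and pinch.

```bash
python3 -m jog '[[0,-0.0045,0,0,0,0,1],[0,0,0,0,0,0.009,1],[0,0,0,0,0,0,1],[0.008,0,0.03,0,0,0,1],[0.011,0,0.028,0,0,0,1],[0.011,0,0,0,0,0,1],[0,0,0,0,0,0,1]]'
python3 -m jog '[[0,0,0,0,0,0,0.7],[0,0,0,0,0,0,0.7],[0,0,0,0,0,0,0.7],[0,0,0,0,0,0,0.7]]' 30
python3 -c "
from h import *
where();s=sensors.state();print(s['gripper_force'])"
```

```text
time: 10.32
tcp_pos: [0.5471, -0.0689, 0.108]
eef_rot: [0.883, 0.469, -0.003, -0.001]
force: [0.3, -1.0, 0.2]
opening: 0.0879
gripper_force: 0.0
time: 10.82
tcp_pos: [0.5461, -0.0697, 0.1076]
eef_rot: [0.884, 0.468, -0.003, -0.002]
force: [-0.2, -0.6, -0.2]
opening: 0.0614
gripper_force: 0.0
t 10.825 tcp [ 0.5461 -0.0697  0.1076] case [-0.0938 -0.0635  0.1076] F [-0.2 -0.6 -0.2] q [-0.28  0.84  0.58  1.9  -0.74  0.64  0.17] open 0.0614 0.0
0.0
```

The opening passed 75 mm without any contact, so I need to look.

```bash
python3 -c "
from h import *
a=snapshot('wrist')[90:290,120:520];b=snapshot('side')[160:280,260:400]
v=np.vstack([cv2.resize(a,(600,300)),cv2.resize(b,(350,300))[:, :].copy() if 0 else cv2.copyMakeBorder(cv2.resize(b,(350,300),interpolation=2),0,0,0,250,0)])
cv2.imwrite('pics/w5.png',v[:,:,::-1])"
```

```text
(no output)
```

View pics/w5.png

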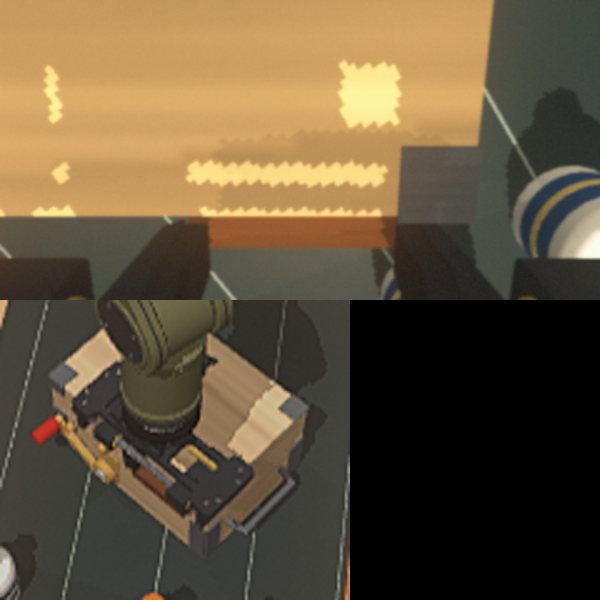

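```bash
python3 -m jog '[[0,0,0,0,0,0,0.6],[0,0,0,0,0,0,0.6]]' 30
python3 -m jog '[[0,0,0,0,0,0,0.4],[0,0,0,0,0,0,0.4],[0,0,0,0,0,0,0.4]]'
```

```text
time: 11.18
tcp_pos: [0.5461, -0.0696, 0.1074]
eef_rot: [0.884, 0.468, -0.003, -0.002]
force: [-0.1, -0.3, 0.3]
opening: 0.0533
gripper_force: 0.0
time: 11.55
tcp_pos: [0.5461, -0.0696, 0.1074]
eef_rot: [0.884, 0.468, -0.003, -0.002]
force: [0.2, -0.3, -0.0]
opening: 0.0353
gripper_force: 0.0
```

```bash
python3 -m jog '[[0,0,-0.003,0,0,0,0.4],[0,0,-0.003,0,0,0,0.4]]'; python3 -m jog '[[0,0,0.005,0,0,0,0.4],[0,0,0.005,0,0,0,0.4]]'
python3 -m jog '[[0,0,0.004,0,0,0,0.4],[0,0,0.004,0,0,0,0.4]]'
```

```text
time: 11.8
tcp_pos: [0.5461, -0.0696, 0.1137]
eef_rot: [0.884, 0.468, -0.003, -0.002]
force: [-0.7, -0.6, -1.1]
opening: 0.0349
gripper_force: 0.0
time: 12.05
tcp_pos: [0.546, -0.0695, 0.1031]
eef_rot: [0.884, 0.468, -0.003, -0.002]
force: [0.6, 0.7, 1.2]
opening: 0.0354
gripper_force: 0.0
time: 12.3
tcp_pos: [0.546, -0.0696, 0.0985]
eef_rot: [0.884, 0.467, -0.002, -0.003]
force: [-12.7, 6.7, 57.0]
opening: 0.0353
gripper_force: 28.4
```

Contact came at TCP z ≈ 0.100 against a strip top at 0.122. The earlier knob contact and the finger outline in the wrist view (row 237) say the same: the real fingertips end about 20 mm behind the reported TCP. I'll correct for that and pinch lower.

```bash
python3 -m jog '[[0,0,-0.025,0,0,0,1],[0,0,0,0,0,0,1],[0,0,0,0,0,0,1],[0,0,0,0,0,0,1],[0,0,0,0,0,0,1],[0,0,0.012,0,0,0,1],[0,0,0.012,0,0,0,1],[0,0,0.012,0,0,0,1],[0,0,0,0,0,0,1]]'
python3 -m jog '[[0,0,0,0,0,0,0.75],[0,0,0,0,0,0,0.75],[0,0,0,0,0,0,0.75],[0,0,0,0,0,0,0.75]]' 30
```

```text
time: 13.42
tcp_pos: [0.545, -0.0694, 0.0831]
eef_rot: [0.884, 0.468, -0.004, -0.003]
force: [-0.5, 0.2, -0.2]
opening: 0.088
gripper_force: 0.0
time: 13.92
tcp_pos: [0.5447, -0.0688, 0.0844]
eef_rot: [0.884, 0.468, -0.004, -0.003]
force: [-5.7, 3.2, 2.7]
opening: 0.0748
gripper_force: 30.0
```

```bash
python3 -m jog '[[0.002,0,-0.011,0,0,0,0.7],[0.003,0,-0.011,0,0,0,0.7],[0.004,0,-0.011,0,0,0,0.7],[0.005,0,-0.010,0,0,0,0.7]]' 35
python3 -m jog '[[0.005,0,-0.01,0,0,0,0.7],[0.006,0,-0.01,0,0,0,0.7],[0.007,0,-0.009,0,0,0,0.7],[0.008,0,-0.009,0,0,0,0.7]]'
python3 -c "
from h import *
where()"
```

```text
time: 14.42
tcp_pos: [0.5529, -0.0567, 0.1275]
eef_rot: [0.884, 0.468, -0.004, -0.003]
force: [-4.4, 3.2, -6.8]
opening: 0.0745
gripper_force: 35.0
time: 14.92
tcp_pos: [0.5668, -0.0359, 0.1652]
eef_rot: [0.884, 0.468, -0.005, -0.003]
force: [-5.5, 1.4, -5.9]
opening: 0.0745
gripper_force: 35.0
t 14.925 tcp [ 0.5668 -0.0359  0.1652] case [-0.0542 -0.0617  0.1652] F [-5.5  1.4 -5.9] q [-0.39  0.79  0.68  1.81 -0.66  0.81  0.03] open 0.0745 34.99158220932571
```

```bash
python3 -m jog '[[0.008,0,-0.008,0,0,0,0.7],[0.008,0,-0.008,0,0,0,0.7],[0.009,0,-0.007,0,0,0,0.7],[0.009,0,-0.007,0,0,0,0.7]]'
python3 -m jog '[[0.01,0,-0.006,0,0,0,0.7],[0.01,0,-0.005,0,0,0,0.7],[0.01,0,-0.005,0,0,0,0.7],[0.011,0,-0.004,0,0,0,0.7]]'
```

```text
time: 15.42
tcp_pos: [0.5855, -0.0084, 0.195]
eef_rot: [0.884, 0.467, -0.006, -0.003]
force: [-7.4, 1.9, -5.3]
opening: 0.0747
gripper_force: 35.6
time: 15.92
tcp_pos: [0.6078, 0.0246, 0.2155]
eef_rot: [0.884, 0.467, -0.007, -0.003]
force: [-11.1, 0.5, 2.8]
opening: 0.0748
gripper_force: 35.6
```

```bash
python3 -m jog '[[0.011,0,-0.003,0,0,0,0.7],[0.011,0,-0.002,0,0,0,0.7],[0.011,0,-0.002,0,0,0,0.7],[0.011,0,-0.001,0,0,0,0.7]]'
python3 -c "
from h import *
where()"
```

```text
time: 16.42
tcp_pos: [0.6331, 0.0619, 0.2253]
eef_rot: [0.884, 0.467, -0.006, -0.004]
force: [-13.8, 2.5, 12.2]
opening: 0.0745
gripper_force: 35.2
t 16.425 tcp [0.6331 0.0619 0.2253] case [ 0.064  -0.0614  0.2253] F [-13.8   2.5  12.2] q [-0.54  0.81  0.76  1.53 -0.61  1.06 -0.22] open 0.0745 35.18490379967261
```

```bash
python3 -m jog '[[0.011,0,-0.002,0,0,0,0.7],[0.011,0,-0.001,0,0,0,0.7],[0.011,0,0,0,0,0,0.7],[0.011,0,0,0,0,0,0.7]]'
python3 -m jog '[[0.01,0,0.001,0,0,0,0.7],[0.01,0,0.002,0,0,0,0.7],[0.01,0,0.003,0,0,0,0.7],[0,0,0,0,0,0,0.7]]'
python3 -c "
from h import *
where()"
```

```text
time: 16.92
tcp_pos: [0.6579, 0.0987, 0.2249]
eef_rot: [0.884, 0.468, -0.007, -0.003]
force: [-8.6, -0.6, -8.1]
opening: 0.0748
gripper_force: 35.0
time: 17.42
tcp_pos: [0.6756, 0.1248, 0.218]
eef_rot: [0.884, 0.468, -0.006, -0.004]
force: [-4.3, 3.4, -7.4]
opening: 0.0744
gripper_force: 35.0
t 17.425 tcp [0.6756 0.1248 0.218 ] case [ 0.1399 -0.0611  0.218 ] F [-4.3  3.4 -7.4] q [-0.58  0.89  0.76  1.36 -0.63  1.15 -0.34] open 0.0744 34.95286703109741
```

The lid is at about 99°. I'll release it, rise, and find the empty place.

```bash
python3 -m jog '[[0,0,0,0,0,0,1],[0,0,0,0,0,0,1],[0,0,0,0,0,0,1],[0,0,-0.04,0,0,0,1],[0,0,-0.04,0,0,0,1],[0,0.05,-0.02,0,0,0,1],[-0.02,0.055,0,0,0,0,1],[-0.02,0.055,0,0,0,0,1],[-0.03,0.05,0,0,0,0,1],[-0.03,0.05,0,0,0,0,1],[-0.04,0.04,0,0,0,0,1],[0,0,0,0,0,0,1]]'
python3 -c "
from h import *
where();q=case()
ct,cs=cam('top'),cam('side')
for n,c,roi in(('top',ct,(270,120,390,260)),('side',cs,(260,140,400,270))):
    im=snapshot(n);cv2.imwrite(f'pics/{n}2.png',im[:,:,::-1])
    for cc,st in blobs(im,(35,70,30),(85,255,255),roi,20)[0]: print(n,cc,st,R.from_euler('z',-q[2]).apply(onz(c,cc,.008)-[q[0],q[1],0]).round(4))
    print('red',blobs(im,(0,150,50),(6,255,255),(230,160,380,300),3)[0])
    print('orange',blobs(im,(7,190,150),(16,255,255),(230,140,470,360),25)[0])
im=snapshot('wrist');cv2.imwrite('pics/wr2.png',im[:,:,::-1])
c=cam('wrist');b=blobs(im,(35,70,30),(85,255,255),None,60)[0]
for cc,st in b: print('w',cc,st,R.from_euler('z',-q[2]).apply(onz(c,cc,.008)-[q[0],q[1],0]).round(4))
go([.5843,-.3119,.25],0,False)"
```

```text
time: 18.92
tcp_pos: [0.834, -0.1579, 0.3105]
eef_rot: [0.888, 0.46, -0.005, -0.001]
force: [-0.5, 0.4, -0.4]
opening: 0.088
gripper_force: 0.0
t 18.925 tcp [ 0.834  -0.1579  0.3105] case [-0.0047 -0.3512  0.3105] F [-0.5  0.4 -0.4] q [ 0.1   1.2   0.74  0.14 -0.7   1.85 -0.41] open 0.088 0.0
top [346.4, 182.5] [339, 174, 14, 18, 202] [-0.0309 -0.0711  0.008 ]
red [([339.2, 237.5], [334, 233, 11, 10, 58])]
orange [([440.7, 176.2], [437, 173, 9, 8, 49])]
side [340.6, 238.4] [331, 233, 20, 14, 165] [-0.027  -0.0649  0.008 ]
red [([277.9, 211.9], [273, 207, 11, 11, 72])]
orange [([251.0, 260.5], [246, 255, 11, 14, 88]), ([320.4, 283.3], [316, 278, 10, 14, 90]), ([358.5, 287.5], [354, 283, 10, 10, 78]), ([323.5, 326.7], [319, 323, 10, 10, 42])]
w [126.6, 177.4] [117, 160, 20, 37, 439] [-0.0326 -0.053   0.008 ]
w [194.2, 358.2] [168, 337, 53, 47, 1786] [-0.3712 -0.1171  0.008 ]
turn [ 0.002 -0.001  0.001] deg 0.1
shift before turn [-0.2793 -0.1171  0.0662] after turn [-0.2793 -0.1168  0.0666] dist 0.31
```

The felt disc is at about (−36, −72) in the case, so the front right place is empty. The latch knob hasn't moved. Next is the bottle.

```bash
python3 -m jog '[[-0.0465,-0.0195,0.015,0,0,0,1],[-0.0465,-0.0195,0.015,0,0,0,1],[-0.0465,-0.0195,0.015,0,0,0,1],[-0.0465,-0.0195,0.015,0,0,0,1],[-0.0465,-0.0195,0.02,0,0,0,1],[-0.0465,-0.0195,0.02,0,0,0,1],[0,0,0,0,0,0,1]]'
python3 -c "
from h import *
where();go([.5843,-.3119,.066],0,False)
im=snapshot('wrist');c=cam('wrist')
for cc,st in blobs(im,(7,180,100),(17,255,255),(150,150,500,400),100)[0]: print('w',cc,st,onz(c,cc,.113).round(4),onz(c,cc,.1).round(4))
print(proj(c,np.array([.5843,-.3119,.113])))
a=snapshot('side')
cv2.imwrite('pics/w6.png',np.vstack([im,a])[:,:,::-1])"
```

```text
time: 19.95
tcp_pos: [0.6168, -0.295, 0.2268]
eef_rot: [0.885, 0.465, 0.002, -0.001]
force: [0.8, -0.5, 0.7]
opening: 0.088
gripper_force: 0.0
t 19.95 tcp [ 0.6168 -0.295   0.2268] case [-0.2402 -0.2487  0.2268] F [ 0.8 -0.5  0.7] q [ 0.04  0.87  0.76  1.38 -0.63  1.13  0.28] open 0.088 0.0
turn [ 0.001 -0.004 -0.007] deg 0.4
shift before turn [-0.033  -0.0173  0.1607] after turn [-0.0323 -0.0174  0.1608] dist 0.165
w [302.2, 212.0] [289, 195, 27, 37, 697] [ 0.5915 -0.3042  0.113 ] [ 0.5883 -0.3076  0.1   ]
w [368.6, 288.8] [352, 277, 35, 25, 103] [ 0.5993 -0.4087  0.113 ] [ 0.5964 -0.4168  0.1   ]
[300.66972545 222.44645196]
```

```bash
python3 -m jog '[[-0.0305,-0.017,0.02,0,0,-0.007,1],[0,0,0.035,0,0,0,1],[0,0,0,0,0,0,1]]'
python3 -c "
from h import *
where();go([.5843,-.3119,.066],0,False)
im=snapshot('wrist');c=cam('wrist')
for cc,st in blobs(im,(7,180,100),(17,255,255),(200,150,430,300),100)[0]: print('w',cc,st)
print(proj(c,np.array([.5843,-.3119,.113])))
t=c2w([.5843,-.3119,case()[2]],np.array([[.0,.014,.113],[0,-.014,.113],[-.014,0,.113]]))
print([proj(c,x).round(1).tolist() for x in t])"
```

```text
time: 20.42
tcp_pos: [0.5906, -0.3061, 0.1694]
eef_rot: [0.882, 0.472, 0.003, -0.002]
force: [0.5, 1.0, -1.0]
opening: 0.0881
gripper_force: 0.0
t 20.425 tcp [ 0.5906 -0.3061  0.1694] case [-0.2642 -0.2333  0.1694] F [ 0.5  1.  -1. ] q [ 0.07  0.9   0.71  1.5  -0.67  0.99  0.39] open 0.0881 0.0
turn [-0.001 -0.007  0.009] deg 0.7
shift before turn [-0.0091 -0.002   0.1033] after turn [-0.0083 -0.002   0.1034] dist 0.104
w [317.1, 208.7] [300, 187, 35, 46, 1116]
[317.04797032 214.81671895]
[[298.4, 214.7], [335.7, 215.0], [317.0, 232.1]]
```

The cap matches the prediction to about 1 px, so I'll lower and grip.

```bash
python3 -m jog '[[-0.009,-0.002,0,0,0,0.009,1],[0,0,0.04,0,0,0,1],[0,0,0.04,0,0,0,1],[0,0,0.015,0,0,0,1],[0,0,0.007,0,0,0,1],[0,0,0,0,0,0,1]]'
python3 -c "
from h import *
where();go([.5843,-.3119,.066],0,False)"
```

```text
time: 21.22
tcp_pos: [0.5832, -0.316, 0.0698]
eef_rot: [0.885, 0.466, 0.003, 0.0]
force: [0.5, -0.3, 0.1]
opening: 0.0877
gripper_force: 0.0
t 21.225 tcp [ 0.5832 -0.316   0.0698] case [-0.2766 -0.2328  0.0698] F [ 0.5 -0.3  0.1] q [ 0.12  1.01  0.63  1.58 -0.77  0.81  0.47] open 0.0877 0.0
turn [ 0.004 -0.005 -0.004] deg 0.4
shift before turn [ 0.004  -0.0014  0.0038] after turn [ 0.004  -0.0014  0.0038] dist 0.006
```

```bash
python3 -m jog '[[0.003,-0.0014,0.002,0.004,-0.005,0,1],[0,0,0,0,0,0,0.2],[0,0,0,0,0,0,0.2],[0,0,0,0,0,0,0.2],[0,0,0,0,0,0,0.2],[0,0,0,0,0,0,0.2],[0,0,0,0,0,0,0.2],[0,0,0,0,0,0,0.2]]' 30
python3 -m jog '[[0,0,-0.01,0,0,0,0.2],[0,0,-0.01,0,0,0,0.2],[0,0,0,0,0,0,0.2]]'
python3 -c "
from h import *
where()"
```

```text
time: 22.22
tcp_pos: [0.5832, -0.3121, 0.0667]
eef_rot: [0.885, 0.466, -0.0, -0.001]
force: [0.3, 0.1, -1.0]
opening: 0.027
gripper_force: 30.0
time: 22.6
tcp_pos: [0.5838, -0.3126, 0.0881]
eef_rot: [0.885, 0.466, 0.0, -0.0]
force: [0.1, 0.2, -1.7]
opening: 0.0273
gripper_force: 30.0
t 22.6 tcp [ 0.5838 -0.3126  0.0881] case [-0.2734 -0.2314  0.0881] F [ 0.1  0.2 -1.7] q [ 0.11  0.99  0.65  1.57 -0.75  0.84  0.45] open 0.0273 29.996238257735968
```

Bottle held (27 mm opening, about 2 N weight). I'll lift it and carry it over.

```bash
python3 -m jog '[[0,0,-0.02,0,0,0,0.2],[0,0,-0.03,0,0,0,0.2],[0,0,-0.04,0,0,0,0.2],[0,0,-0.04,0,0,0,0.2],[0,0,-0.03,0,0,0,0.2],[0.015,-0.01,-0.012,0,0,0,0.2],[0.03,-0.02,0,0,0,0,0.2],[0.04,-0.027,0,0,0,0,0.2],[0.04,-0.027,0,0,0,0,0.2],[0.04,-0.027,0,0,0,0,0.2],[0.035,-0.022,0,0,0,0,0.2],[0.02,-0.013,0,0,0,0,0.2]]' 35
python3 -m jog '[[0.01,-0.006,0,0,0,0,0.2],[0,0,0,0,0,0,0.2],[0,0,0,0,0,0,0.2]]'
python3 -c "
from h import *
where();go([-.0365,-.073,.25],0)"
```

```text
time: 24.1
tcp_pos: [0.5868, -0.0432, 0.2582]
eef_rot: [0.884, 0.468, -0.001, -0.003]
force: [0.7, -0.2, -2.3]
opening: 0.027
gripper_force: 35.0
time: 24.48
tcp_pos: [0.5881, -0.0382, 0.2593]
eef_rot: [0.885, 0.465, -0.001, -0.001]
force: [0.6, -0.9, -1.9]
opening: 0.027
gripper_force: 35.0
t 24.475 tcp [ 0.5881 -0.0382  0.2593] case [-0.0441 -0.0805  0.2593] F [ 0.6 -0.9 -1.9] q [-0.46  0.73  0.86  1.65 -0.62  1.05 -0.02] open 0.027 34.99501118436456
turn [-0.002  0.001 -0.007] deg 0.4
shift before turn [ 0.0075 -0.0076  0.0093] after turn [ 0.0076 -0.0075  0.0093] dist 0.014
```

```bash
python3 -m jog '[[0.008,-0.008,0.01,0,0,-0.007,0.2],[0,0,0.03,0,0,0,0.2],[0,0,0.03,0,0,0,0.2],[0,0,0.02,0,0,0,0.2],[0,0,0,0,0,0,0.2],[0,0,0,0,0,0,0.2]]'
python3 -c "
from h import *
where();go([-.036,-.0725,.17],0)
q=case()
im=snapshot('side');c=cam('side');print('cap',blobs(im,(7,190,150),(16,255,255),(300,150,400,260),20)[0],proj(c,c2w(q,[-.036,-.0725,.22])))
im2=snapshot('wrist')
cv2.imwrite('pics/pre.png',np.vstack([cv2.resize(im[130:280,250:410],(320,300)),cv2.resize(im2,(320,200))])[:,:,::-1])"
```

```text
time: 25.22
tcp_pos: [0.5866, -0.0257, 0.1697]
eef_rot: [0.883, 0.469, -0.0, -0.001]
force: [0.3, -0.6, -2.2]
opening: 0.0272
gripper_force: 35.0
t 25.225 tcp [ 0.5866 -0.0257  0.1697] case [-0.0346 -0.0723  0.1697] F [ 0.3 -0.6 -2.2] q [-0.44  0.83  0.76  1.76 -0.73  0.87  0.07] open 0.0272 34.996701925992966
turn [-0.001 -0.     0.002] deg 0.1
shift before turn [-0.0014  0.0002 -0.0003] after turn [-0.0014  0.0002 -0.0003] dist 0.001
cap [([340.0, 209.2], [338, 203, 6, 12, 25])] [342.24682427 204.35868593]
```

View pics/pre.png

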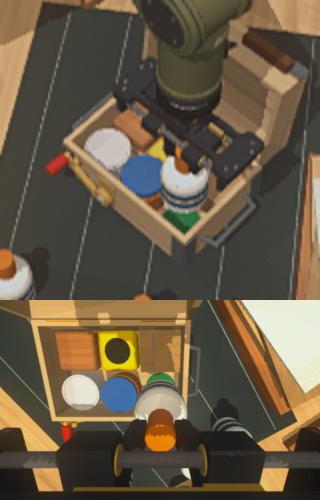

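The last picture shows the lid standing, the latch to the side, and the bottle upright above the felt disc in the front right place, the only empty one. I'll lower it gently.

```bash
python3 -m jog '[[-0.0012,0,0.01,0,0,0,0.2],[0,0,0.02,0,0,0,0.2],[0,0,0.02,0,0,0,0.2],[0,0,0.016,0,0,0,0.2],[0,0,0.012,0,0,0,0.2],[0,0,0.006,0,0,0,0.2],[0,0,0,0,0,0,0.2],[0,0,0,0,0,0,0.2]]'
python3 -m jog '[[0,0,0.003,0,0,0,0.2],[0,0,0.003,0,0,0,0.2],[0,0,0,0,0,0,0.2]]'
python3 -c "
from h import *
where()"
```

```text
time: 26.32
tcp_pos: [0.5858, -0.0264, 0.0857]
eef_rot: [0.883, 0.469, -0.0, -0.001]
force: [0.7, 0.1, -1.1]
opening: 0.027
gripper_force: 35.0
time: 26.7
tcp_pos: [0.5852, -0.0262, 0.0789]
eef_rot: [0.883, 0.469, -0.001, -0.001]
force: [0.3, 0.3, -1.4]
opening: 0.0272
gripper_force: 35.0
t 26.7 tcp [ 0.5852 -0.0262  0.0789] case [-0.0358 -0.0713  0.0789] F [ 0.3  0.3 -1.4] q [-0.38  0.94  0.64  1.82 -0.85  0.69  0.17] open 0.0272 34.99595358967781
```

```bash
python3 -m jog '[[0,0,0.0015,0,0,0,0.2],[0,0,0.0015,0,0,0,0.2],[0,0,0.0007,0,0,0,0.2],[0,0,0,0,0,0,0.2]]'
python3 -c "
from h import *
where()"
```

```text
time: 27.2
tcp_pos: [0.5853, -0.0262, 0.0754]
eef_rot: [0.883, 0.469, -0.001, -0.001]
force: [0.7, 0.3, -1.7]
opening: 0.027
gripper_force: 35.0
t 27.2 tcp [ 0.5853 -0.0262  0.0754] case [-0.0358 -0.0715  0.0754] F [ 0.7  0.3 -1.7] q [-0.37  0.94  0.63  1.82 -0.86  0.69  0.17] open 0.027 34.99595006927848
```

Force still shows the full weight, so I'll go on in 1 mm steps.

```bash
python3 -m jog '[[0,0,0.001,0,0,0,0.2],[0,0,0,0,0,0,0.2]]' | grep -E "tcp|force"; python3 -m jog '[[0,0,0.001,0,0,0,0.2],[0,0,0,0,0,0,0.2]]'| grep -E "tcp|force"
```

```text
tcp_pos: [0.5855, -0.0264, 0.0746]
force: [-0.5, -0.5, 0.1]
gripper_force: 35.0
tcp_pos: [0.5856, -0.0264, 0.0746]
force: [-1.5, 0.6, 8.2]
gripper_force: 35.0
```

It's on the floor. I'll relieve the pressure and release.

```bash
python3 -m jog '[[0,0,-0.0008,0,0,0,0.2],[0,0,0,0,0,0,0.2],[0,0,0,0,0,0,0.33],[0,0,0,0,0,0,0.45],[0,0,0,0,0,0,0.55],[0,0,0,0,0,0,0.55],[0,0,0,0,0,0,0.55]]'
python3 -m jog '[[0,0,-0.01,0,0,0,0.55],[0,0,-0.03,0,0,0,0.55],[0,0,-0.05,0,0,0,0.55],[0,0,-0.055,0,0,0,0.55],[0,0.03,-0.04,0,0,0,0.55],[0,0.055,0,0,0,0,0.55],[0,0.055,0,0,0,0,0.55],[0,0.055,0,0,0,0,0.55],[0,0.04,0,0,0,0,0.55],[0,0,0,0,0,0,0.55],[0,0,0,0,0,0,0.55]]'
python3 -c "
from h import *
where();q=case()
I={n:snapshot(n) for n in('top','side')};ct,cs=cam('top'),cam('side')
P={}
for n,roi in(('top',(240,120,460,270)),('side',(230,140,420,360))):
    print(n,'red',[b[0] for b in blobs(I[n],(0,150,60),(6,255,255),(230,160,380,300),5)[0]]);o=blobs(I[n],(7,190,150),(16,255,255),roi,20)[0];print('orange',o)
    print('pred cap',proj(cam(n),c2w(q,[-.036,-.072,.121])))
    print('green',[b for b in blobs(I[n],(35,70,30),(85,255,255),roi,10)[0]])
"
```

```text
time: 28.58
tcp_pos: [0.5854, -0.0263, 0.0742]
eef_rot: [0.883, 0.469, -0.0, -0.001]
force: [-0.2, -0.2, -0.4]
opening: 0.0485
gripper_force: 0.0
time: 29.95
tcp_pos: [0.7797, -0.1578, 0.259]
eef_rot: [0.883, 0.469, -0.001, -0.001]
force: [-1.1, 0.2, 0.1]
opening: 0.0484
gripper_force: 0.0
t 29.95 tcp [ 0.7797 -0.1578  0.259 ] case [-0.0353 -0.3062  0.259 ] F [-1.1  0.2  0.1] q [-0.08  1.04  0.79  0.84 -0.66  1.46 -0.11] open 0.0484 0.0
top red []
orange [([403.1, 155.2], [399, 152, 9, 8, 53]), ([404.7, 185.3], [401, 182, 8, 8, 52]), ([395.6, 246.3], [392, 243, 9, 8, 53])]
pred cap [349.53147945 177.39040444]
green [([436.9, 214.2], [424, 204, 25, 21, 389])]
side red [[277.9, 211.9]]
orange [([340.8, 224.8], [337, 219, 9, 15, 65]), ([250.9, 260.7], [246, 255, 11, 14, 90]), ([320.4, 283.1], [316, 278, 10, 14, 88]), ([358.4, 287.7], [354, 283, 10, 10, 79])]
pred cap [341.19933982 223.0862631 ]
green [([278.9, 325.7], [266, 314, 27, 27, 485])]
```

```bash
python3 -c "
from h import *
im=snapshot('side');q=case();c=cam('side')
print([b for b in blobs(im,(3,90,25),(14,255,130),(330,110,420,200),15)[0]])
for t in(80,90,99,106):
    a=np.radians(t+11.6);print(t,proj(c,c2w(q,[.081-.1745*np.cos(a),-.0625,.08+.1745*np.sin(a)])).round(1))
"
```

```text
[([383.2, 156.6], [371, 147, 26, 20, 171]), ([332.7, 193.3], [330, 189, 7, 9, 19])]
80 [371.7 165.3]
90 [379.2 159.1]
99 [385.4 154.8]
106 [389.8 152.5]
```

The lid stands at about 96°, and the latch and bottle are in place. Handing in.

```bash
python3 -c "
from station import bot
print(bot.job_done())"
```

```text
the job is handed in; nothing more can be done
None
```

I handed the job in at about 30 s: the latch is swung to about 75°, the lid stands at about 96°, and the glue bottle is upright on the case floor in the empty front right place. One slip: a fingertip pressed on the finger lift at 57 N while I was finding the real finger length.

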